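# Gauge a sanded wooden ring on the stepped taper and sort it

### The job

One of the wooden rings, just sanded, lies on the dark abrasive patch of the board: gauge its bore by sliding it level down the stepped taper until it stops, pressing it home lightly but definitely, and read the lines on the step that stopped it (one, two or three). Then lift it off and set it down flat, without dropping it, in the tray bay that has as many pins. Be gentle: never push on the taper with more than 20 N, and leave the other two rings and the things around them where they are.

Things in the scene. Friction and masses are not known exactly. Their poses are not given: they have to be found in the camera images.
- gauge: foot of the gauge: 100 x 100 x 12 mm plywood, fixed; origin at the centre of its underside, z up. On it stands an upright stepped aluminium taper, rigidly held but eccentric: its axis is 4 mm off the foot's centre, in a direction that differs each time and is not measured. It must be found by eye or by feel.
- foot_top (a point): centre of the foot's top, 12 mm above the gauge's origin. The taper's diameters by height above that ORIGIN (underside): flat flange up to 15 high; 42 mm to 36 (three dark lines: step 3), cone to 36 mm at 39.6, plain to 52 (two lines: step 2), cone to 30 mm at 55.6, plain to 68 (one line: step 1), cone to 24 mm at 71.6, plain to 84, nose cone to 12 mm at 91, its flat top.
- board: fixed wooden board, 330 x 110 x 18 mm, long along its x axis; origin at the centre of its underside. The three rings lie on it about 105 mm apart along x.
- board_patch (a point): centre of the dark abrasive patch (85 x 100 mm), on the board's top surface, near its end at the board's -x. The ring to gauge lies within 10 mm of this point; the two others are about 105 and 210 mm away.
- ring_a_mid (a point): plain turned wooden ring lying flat on the board: 62 mm outside diameter, 26 mm tall, about 50 g, one straight bore right through, of 26, 32 or 38 mm; the three rings' bores differ and which has which is not told. The point is the ring's centre, half-way up; z is the bore's axis. Any of the three may be the one on the patch.
- ring_b_mid (a point): another such ring, as ring_a_mid. Fully home, level and centred on the taper, a ring's lower rim is 70 mm above the gauge's origin at step 1 (26 mm bore), 54 mm at step 2 (32 mm), 38 mm at step 3 (38 mm): the step is the wider plain part just below that rim. The bore then has 1 mm clearance all round on the plain part above it.
- ring_c_mid (a point): another such ring, as ring_a_mid. A ring more than about 1 mm off the taper's axis, or tilted, hangs up on a cone above its true step and reads falsely; the taper then pushes it sideways towards, and upwards at, the side to which it should be moved. Pressed home on the axis there is little push or tipping to any side.
- tray: fixed plywood sorting tray, 265 mm along x by 140 mm along y, 20 mm tall, walls 5 mm, floor 5 mm thick; origin at the centre of its underside. Two cross walls, 18 mm tall, part it into three equal bays side by side along x, each about 82 mm (x) by 130 mm (y) inside. A 12 mm high ledge along its +y side carries brass pins beside each bay: one, two or three.
- bay_1 (a point): centre of the floor surface (5 mm above the table) of the bay with 1 pin, for a ring that stopped at step 1; axes as the tray's.
- bay_2 (a point): centre of the floor surface (5 mm above the table) of the bay with 2 pins, for a ring that stopped at step 2; axes as the tray's.
- bay_3 (a point): centre of the floor surface (5 mm above the table) of the bay with 3 pins, for a ring that stopped at step 3; axes as the tray's.
- sander: bystander: round orbital sander, 124 mm across, 95 mm tall, standing on its pad; origin at its underside.
- wax_tin: bystander: closed round steel tin, 80 mm across, 60 mm tall; origin at its underside.
Things that resemble listed ones, but are neither listed nor needed, are in the scene too. Leave any pink or yellow look-alike of the part that bears ring_b_mid alone. Leave any orange look-alike of the part that bears ring_c_mid alone.

How it is judged:
By the outcome, as a careful person would: the job done as asked, in the order asked, and still so for the second after the job is handed in, with the robot touching nothing.
It also fails if it takes over 64 s, if anything falls off the work surface, if the arm or the gripper's body presses on something with over 40 N, if the wrist force passes 120 N, or if a joint passes its speed limit or range.

### The arm

A 6-joint arm with a two-finger parallel gripper is mounted at the origin on the work surface. World frame = base frame: x ahead of the robot, y to its left, z up, the work surface at z = 0. Lengths are in m, angles in degrees, forces in N, time in s.
With the tool pointing down it reaches from about 0.25 to 0.775 m from the base axis. Payload 4 kg.
Tool frame: the origin (TCP) lies at the very end of the fingers, on their centre line; the grasp point (between the pads) lies 19 mm behind it; z points along the fingers, y is the line along which they close (so a half turn about z gives the same grasp; the last joint's range is limited). The gripper opens to 85 mm and grips with 20 to 120 N. Pads are 22 mm wide; open, the fingers measure 114 mm over their backs; the gripper's body (76 mm by 85 mm) begins 54 mm behind the grasp point. The pads swing forward as they close: fully open they stand 13 mm farther back than shut.
Start: joints at [-70.193, 4.996, 78.535, -0, 96.463, -5.907], TCP at [0.239, -0.496, 0.231] pointing down, gripper open.
Joint ranges: [-177.83, 177.83], [-43.37, 116.18], [15.69, 146.23], [-61.86, 241.86], [9.47, 152.12], [-147.06, 147.06]. Speed limits (degrees/s): [159.86, 159.86, 180, 180, 180, 180].

### API

Orientations are given as a 3x3 rotation matrix whose columns are the frame's x, y, z axes.
In Python, from plant import r gives the robot as it stands.
- The arm moves only by the tool servo_tool, never from a script. Its arguments are lists of equal length, an entry for each row: "offset": the shift along the world's x, y, z in units of 0.25 m (1.0 is 0.25 m), a list of three; "dr": the turn, a rotation vector about the world's x, y, z in units of 90 degrees (1.0 is 90 degrees), a list of three; "gripper": the opening, from -1 (shut) to 1 (fully open). In form: {"offset": [[dx, dy, dz], ...], "dr": [[wx, wy, wz], ...], "gripper": [gripper, ...]}. A call has exactly 8 rows; each row is the pose to reach, as a shift and turn from the pose commanded when the call began; what a row does not reach only later rows make up. A row lasts 1/12 s, in which the tool goes at most 41.7 mm and 7.16 degrees, less where a joint would pass 70% of its speed; a pose out of reach is approached as far as the arm can. A call with a number of a shift or a turn outside -1 to 1 is refused whole. A call with a gripper value outside its range is refused whole. The fingers move at their own pace and stop on an object; the grip force is fixed at half the most. Time passes only in rows, so rows that repeat a pose let the fingers close, or fill a call up. It gives the time, the measured TCP pose, the force, the opening and the grip force at its end, in the units of the state.
- r.read_state(): the state, without advancing time (a new reading comes with each control period).
- r.capture(name): name is "scene" or "side" or "wrist"; returns a dict with "frame" (384x512x3 uint8, blue, green, red), "z_map" (384x512 float32, m along the optical axis (not along the pixel's ray), 0 where there is no reading), "fov_y" (degrees; the focal length in pixels is half the picture's height over the tangent of half this angle, whatever the lens; pixels are square), "cx", "cy" (the principal point, pixels), "R" (3x3) and "t" (3): a world point X has camera coordinates R X + t. Camera axes: x right, y down, z forward; pixel columns grow to the right and rows downward; lengths in m; the calibration is good to about 2 mm. A picture is of the moment at which its call begins.
- r.hand_in(): hands the job in; it is judged then, once.
The state is a dict: "clock": time; "joint_positions": joint angles; "qvel": joint speeds; "tau": joint torques, N m; "eef_pos": TCP position; "eef_rot": TCP orientation; "wrist_force": force on the tool from outside, world axes, zero at the start; "ft_torque": the same for the moment, N m; "finger_gap": opening from 0.0 (shut) to 1.0 (fully open); "grip_force": force on a finger pad.
Only numpy, scipy, OpenCV 4.12 (cv2) and the standard library are available. Lean on these libraries where they do the work, as an engineer would, in place of code of your own. Each camera call takes 0.05 s, during which the arm holds its last target. There are 200 camera calls.

## Working session

There is one attempt and no reset: what is moved stays moved. The work goes in short steps, Python scripts to look and compute and a tool call to move; the robot and the scene stay as the last step left them, time stands still between calls to the robot, and variables do not carry over. Pictures are saved under pics/ and viewed, at most 10 in all, crops included, and the job is handed in when it is done.

Besides the shell and the picture viewer there is one more tool, called after "Emit:" as name(argument=value, ...) on one line, values as JSON. servo_tool: Moves the arm, as the interface text tells. Shifts and turns lie within -1 to 1; 1 stands for 0.25 m of shift or 90 degrees of turn. Its arguments: {"type":"object","properties":{"offset":{"type":"array","items":{"type":"array","items":{"type":"number"}}},"dr":{"type":"array","items":{"type":"array","items":{"type":"number"}}},"gripper":{"type":"array","items":{"type":"number"}}},"required":["offset","dr","gripper"]}

```bash
ls; mkdir -p pics
cat > h.py <<'E'
import numpy as np, cv2, pickle
from plant import r
def cap(n):
    c=r.capture(n); f=c["frame"].shape[0]/2/np.tan(np.radians(c["fov_y"])/2); c["f"]=f
    pickle.dump(c,open(f"{n}.pkl","wb")); return c
def load(n): return pickle.load(open(f"{n}.pkl","rb"))
def cloud(c):
    z=c["z_map"]; v,u=np.mgrid[:z.shape[0],:z.shape[1]]
    P=np.stack([(u-c["cx"])/c["f"]*z,(v-c["cy"])/c["f"]*z,z],-1)
    W=(P-c["t"])@c["R"]; W[z==0]=np.nan; return W
def ray(c,u,v,h):
    d=np.array([(u-c["cx"])/c["f"],(v-c["cy"])/c["f"],1])@c["R"]; o=-c["R"].T@c["t"]
    return o+d*(h-o[2])/d[2]
def proj(c,X):
    p=c["R"]@np.array(X)+c["t"]; return c["f"]*p[:2]/p[2]+[c["cx"],c["cy"]]
E
python3 - <<'E'
from h import *
a=cap("scene");b=cap("side")
cv2.imwrite("pics/a.png",cv2.resize(a["frame"],(800,600),interpolation=cv2.INTER_CUBIC))
cv2.imwrite("pics/b.png",cv2.resize(b["frame"],(800,600),interpolation=cv2.INTER_CUBIC))
for c in(a,b): print(c["f"],c["cx"],c["cy"],-c["R"].T@c["t"])
print(r.read_state())
E
```

```text
pics
360.43695590533497 251.78096059149135 193.22196014276622 [0.9888643  0.43858127 0.78924679]
398.1154405433614 253.66978105296056 195.5492843620887 [0.26679652 0.51611317 0.73453777]
{'clock': 0.1, 'joint_positions': array([-7.01922156e+01,  5.03655344e+00,  7.86183276e+01, -2.68792661e-03,
        9.64605458e+01, -5.90766318e+00]), 'qvel': array([-0.07744797, -0.1687546 , -0.23795277,  0.00260312,  0.07274176,
       -0.01731251]), 'tau': array([ 2.57152074e-03, -3.53014040e+01, -3.14220107e+01, -5.35134382e-05,
        7.92081730e-03,  1.40893181e-05]), 'eef_pos': array([ 0.23847164, -0.49511509,  0.23022028]), 'eef_rot': array([[ 9.00962398e-01,  4.33896566e-01, -7.26528865e-04],
       [ 4.33897144e-01, -9.00960452e-01,  1.87958903e-03],
       [ 1.60973452e-04, -2.00867784e-03, -9.99997970e-01]]), 'wrist_force': array([1.01484751, 0.82566649, 1.04350137]), 'ft_torque': array([ 0.01243312,  0.02134495, -0.04332929]), 'grip_force': 0.0, 'finger_gap': 0.9940671740593353}
```

View pics/a.png

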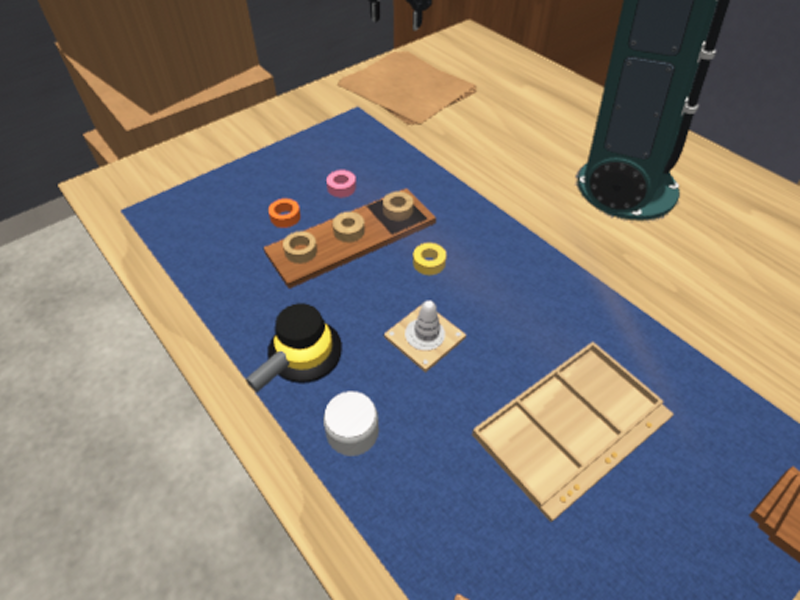

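View pics/b.png

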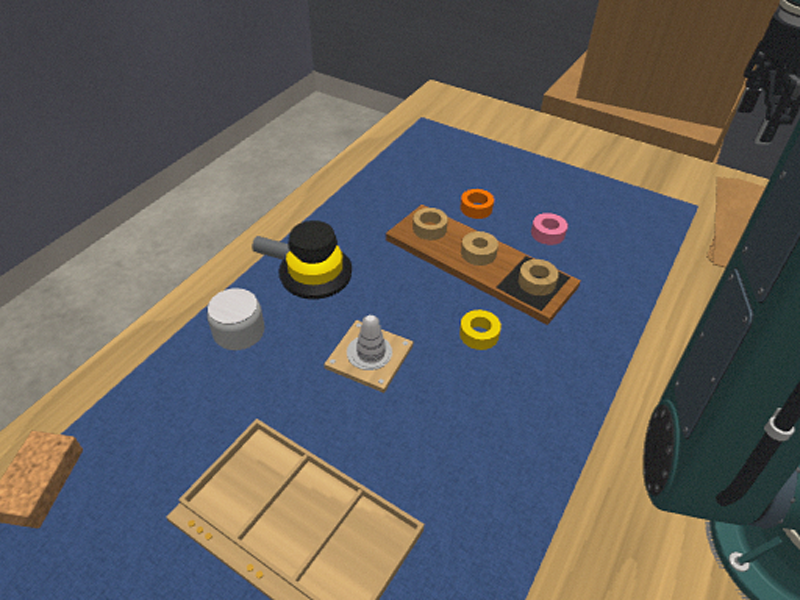

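Scene view (800x600): the only plain wooden ring on the dark patch is at (398,206). Other candidates are the wooden rings at (348,225) and (300,246), the orange one (284,212), the pink (341,182) and the yellow (430,258). Pins: three at (570,494), two at (612,458), one at (648,425). I choose the ring at (398,206).

```bash
cat > m.py <<'E'
from h import *
from scipy.optimize import least_squares
def circ(P,r0=None):
    f=(lambda p:np.hypot(*(P-p[:2]).T)-(r0 or p[2])); x=np.r_[P.mean(0),.03]
    return least_squares(f,x,loss="soft_l1",f_scale=.001).x
for n in("scene","side"):
    c=load(n);W=cloud(c);s=512/800
    px={"scene":[(398,206),(348,225),(300,246),(428,318),(302,330),(350,420),(430,258)],"side":[(538,278),(480,247),(431,222),(371,340),(312,255),(237,320),(480,330)]}[n]
    print(n)
    for i,(u,v) in enumerate(px):
        u,v=int(u*s),int(v*s); w=W[v-25:v+26,u-25:u+26].reshape(-1,3); w=w[~np.isnan(w[:,2])]
        c0=ray(c,u,v,.04)[:2]; w=w[np.hypot(*(w[:,:2]-c0).T)<.05]
        if i<3:
            t=w[(w[:,2]>.041)]; print(i,len(t),t[:,2].max().round(4),circ(t[(t[:,2]<.05)][:,:2]).round(4),((t[:,:2].max(0)+t[:,:2].min(0))/2).round(4))
        elif i==3:
            t=w[w[:,2]>.016]; print("taper",len(t),t[:,2].max().round(4),t[t[:,2]>.085].mean(0).round(4))
        else: print(i,w[:,2].max().round(4),w[w[:,2]>w[:,2].max()-.006].mean(0).round(4))
E
python3 m.py
python3 - <<'E'
from h import *
a=load("scene")["frame"];b=load("side")["frame"]
x=cv2.resize(a[185:245,240:305],(400,370),interpolation=cv2.INTER_CUBIC)
x2=cv2.resize(b[195:255,205:270],(400,370),interpolation=cv2.INTER_CUBIC)
y=cv2.resize(a[115:160,225:290],(400,230),interpolation=cv2.INTER_CUBIC)
y2=cv2.resize(b[155:205,305:377],(400,230),interpolation=cv2.INTER_CUBIC)
cv2.imwrite("pics/c.png",np.vstack([np.hstack([x,x2]),np.hstack([y,y2])]))
E
```

```text
scene
0 145 0.0465 [ 0.443  -0.2356  0.0243] [ 0.4426 -0.2367]
1 184 0.0467 [ 0.5561 -0.2495  0.0238] [ 0.5562 -0.25  ]
2 153 0.0477 [ 0.6594 -0.2623  0.0254] [ 0.6594 -0.2627]
taper 339 0.0926 [0.5967 0.0313 0.0888]
4 0.0962 [ 0.775  -0.0739  0.0919]
5 0.0645 [0.7996 0.0938 0.0601]
6 0.0295 [ 0.4803 -0.0966  0.0255]
side
0 259 0.0485 [ 0.4398 -0.237   0.0247] [ 0.4401 -0.237 ]
1 252 0.0481 [ 0.5525 -0.2498  0.0238] [ 0.5529 -0.2503]
2 170 0.0475 [ 0.6564 -0.2635  0.0259] [ 0.6569 -0.2647]
taper 470 0.0935 [0.5917 0.0314 0.0889]
4 0.0964 [ 0.7701 -0.0738  0.0924]
5 0.0636 [0.7963 0.0925 0.0601]
6 0.0304 [ 0.4743 -0.0965  0.0264]
```

View pics/c.png

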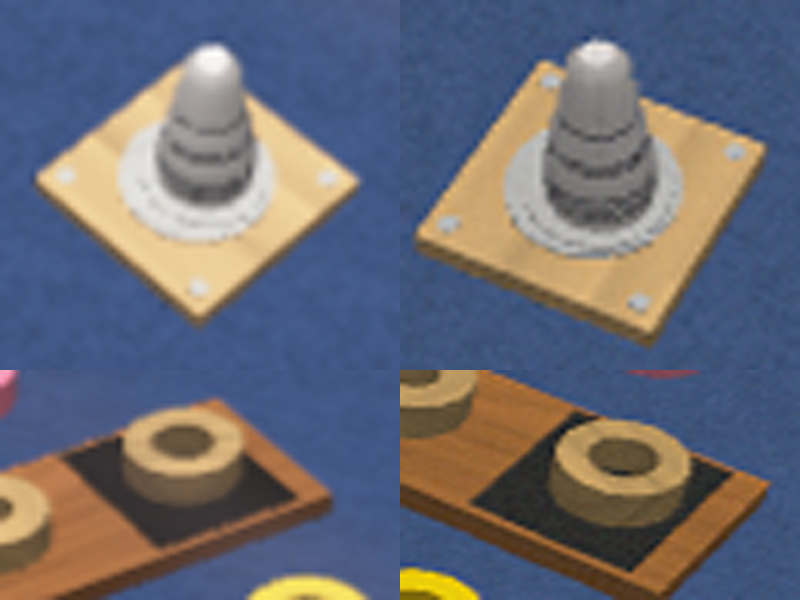

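The crop shows a wooden ring centred on the black patch, with its axis at about x 0.441, y -0.236. The taper is at about x 0.594, y 0.031. Next I move above the ring.

Emit:
servo_tool(offset=[[0.1,0.12,-0.01],[0.2,0.24,-0.02],[0.3,0.37,-0.03],[0.4,0.5,-0.05],[0.5,0.62,-0.06],[0.6,0.75,-0.08],[0.68,0.86,-0.1],[0.72,0.92,-0.1]], dr=[[0,0,-0.05],[0,0,-0.1],[0,0,-0.15],[0,0,-0.2],[0,0,-0.25],[0,0,-0.3],[0,0,-0.35],[0,0,-0.363]], gripper=[1,1,1,1,1,1,1,1])

```text
clock: 0.77
eef_pos: [0.4198, -0.2618, 0.2046]
eef_rot: [[0.993, -0.121, -0.001], [-0.121, -0.993, 0.003], [-0.002, -0.003, -1.0]]
wrist_force: [-0.3, -0.6, -0.3]
finger_gap: 1.001
grip_force: 0.0
```

Emit:
servo_tool(offset=[[0.04,0.05,-0.03],[0.09,0.12,-0.06],[0.09,0.12,-0.06],[0.09,0.12,-0.06],[0.09,0.12,-0.06],[0.09,0.12,-0.06],[0.09,0.12,-0.06],[0.09,0.12,-0.06]], dr=[[0,0,0],[0,0,0],[0,0,0],[0,0,0],[0,0,0],[0,0,0],[0,0,0],[0,0,0]], gripper=[1,1,1,1,1,1,1,1])

```text
clock: 1.43
eef_pos: [0.4409, -0.2363, 0.1917]
eef_rot: [[0.992, -0.122, 0.0], [-0.122, -0.992, -0.001], [0.0, 0.001, -1.0]]
wrist_force: [0.3, -0.2, 0.6]
finger_gap: 0.996
grip_force: 0.0
```

Run:
```python
from h import *
c=cap("wrist"); s=r.read_state(); print(s["clock"],s["eef_pos"],s["eef_rot"].round(3).tolist(),s["wrist_force"])
R=s["eef_rot"]; print("cam in tool",R.T@(-c["R"].T@c["t"]-s["eef_pos"])); print("cam axes in tool",(c["R"]@R).round(3).tolist(),c["f"])
W=cloud(c); z=W[...,2]; print(np.nanmax(z))
cv2.imwrite("pics/d.png",c["frame"])
```

```text
1.4833 [ 0.44090469 -0.23625656  0.19166256] [[0.992, -0.122, 0.0], [-0.122, -0.992, -0.001], [0.001, 0.0, -1.0]] [ 0.25707814  0.82741477 -0.16301786]
cam in tool [ 0.06512787 -0.00085494 -0.14304173]
cam axes in tool [[0.0, 1.0, -0.0], [-0.966, 0.0, -0.259], [-0.259, 0.0, 0.966]] 307.7938229571893
0.2942749308856356
```

View pics/d.png

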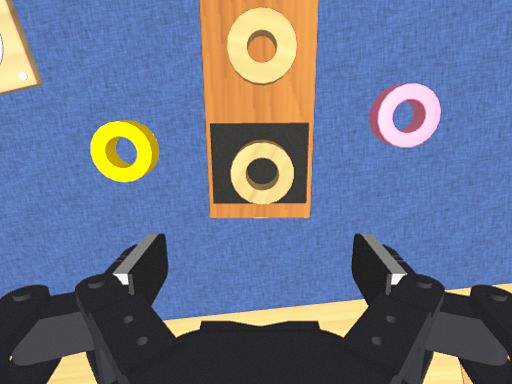

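The ring is at about (262,173) in the wrist view, on the dark patch, with the neighbouring ring at (262,46), yellow at (125,151) and pink at (406,115). Fingertips sit near u 150 and 370, so there is room to grasp. Next I measure the ring's centre from here.

```bash
cat >> h.py <<'E'
from scipy.optimize import least_squares
def circ(P,r0=None):
    f=(lambda p:np.hypot(*(P-p[:2]).T)-(r0 or p[2])); x=np.r_[(P.max(0)+P.min(0))/2,.03]
    return least_squares(f,x,loss="soft_l1",f_scale=.001).x
def ringfit(c,mask,zt):
    """outer and bore outline of the largest blob -> circles at height zt"""
    m=mask.astype(np.uint8); k,h=cv2.findContours(m,cv2.RETR_CCOMP,cv2.CHAIN_APPROX_NONE)
    o=[]
    i=max((i for i in range(len(k)) if h[0][i][3]<0),key=lambda i:cv2.contourArea(k[i])); js=[j for j in range(len(k)) if h[0][j][3]==i]
    for q in [i]+([max(js,key=lambda j:cv2.contourArea(k[j]))] if js else []):
        o.append(circ(np.array([ray(c,*p,zt)[:2] for p in k[q][:,0]])).round(4))
    return o
E
python3 - <<'E'
from h import *
c=load("wrist");W=cloud(c)
m=(W[...,2]>.038)&(W[...,2]<.055)&(np.hypot(W[...,0]-.441,W[...,1]+.2363)<.045)
print(np.median(W[m][:,2]), ringfit(c,m,.044), circ(W[m][:,:2]))
b=(W[...,2]>.012)&(W[...,2]<.024)&(np.hypot(W[...,0]-.441,W[...,1]+.2363)<.05); print("board z",np.median(W[b][:,2]))
k=c["frame"].astype(int); d=b&(k.max(-1)<70)
f=W[240:,:][...,2]; 
for u0,u1 in((130,170),(350,390)):
    q=W[232:300,u0:u1].reshape(-1,3); q=q[q[:,2]>.15]; print("finger tip z",np.nanpercentile(q[:,2],[1,5,20]), "y",np.nanmin(q[:,1]),np.nanmax(q[:,1]))
E
```

```text
0.04431956577808966 [array([ 0.4425, -0.2383,  0.0303]), array([ 0.4429, -0.2384,  0.0157])] [ 0.44275425 -0.23835924  0.02417607]
board z 0.018759595367232727
finger tip z [0.20628325 0.20912348 0.21530496] y -0.20872748042195347 -0.18131051098316067
finger tip z [0.2063253  0.2089912  0.21542392] y -0.2909206240465981 -0.2668422958016171
```

Emit:
servo_tool(offset=[[0.006,-0.006,-0.1],[0.006,-0.006,-0.2],[0.006,-0.006,-0.3],[0.006,-0.006,-0.4],[0.006,-0.006,-0.5],[0.006,-0.006,-0.58],[0.006,-0.006,-0.65],[0.006,-0.006,-0.7]], dr=[[0,0,0],[0,0,0],[0,0,0],[0,0,0],[0,0,0],[0,0,0],[0,0,0],[0,0,0]], gripper=[1,1,1,1,1,1,1,1])

```text
clock: 2.15
eef_pos: [0.4415, -0.2368, 0.0144]
eef_rot: [[0.993, -0.122, -0.002], [-0.122, -0.993, 0.001], [-0.002, -0.001, -1.0]]
wrist_force: [-0.1, 0.3, 1.2]
finger_gap: 0.997
grip_force: 0.0
```

Emit:
servo_tool(offset=[[0,0,0],[0,0,0],[0,0,0],[0,0,0],[0,0,0],[0,0,0],[0,0,0],[0,0,0]], dr=[[0,0,0],[0,0,0],[0,0,0],[0,0,0],[0,0,0],[0,0,0],[0,0,0],[0,0,0]], gripper=[0.6,0.55,0.5,0.4,0.3,0.2,0,-1])

```text
clock: 2.82
eef_pos: [0.4438, -0.238, 0.0183]
eef_rot: [[0.993, -0.121, 0.003], [-0.121, -0.993, -0.002], [0.003, 0.002, -1.0]]
wrist_force: [-1.3, -0.0, 6.2]
finger_gap: 0.709
grip_force: 65.2
```

Emit:
servo_tool(offset=[[0,0,0],[0,0,0],[0,0,0],[0,0,0],[0,0,0],[0,0,0],[0,0,0],[0,0,0]], dr=[[0,0,0],[0,0,0],[0,0,0],[0,0,0],[0,0,0],[0,0,0],[0,0,0],[0,0,0]], gripper=[-1,-1,-1,-1,-1,-1,-1,-1])

```text
clock: 3.48
eef_pos: [0.4438, -0.238, 0.0183]
eef_rot: [[0.993, -0.121, 0.003], [-0.121, -0.993, -0.002], [0.003, 0.002, -1.0]]
wrist_force: [-0.8, -0.7, 6.1]
finger_gap: 0.709
grip_force: 65.2
```

Emit:
servo_tool(offset=[[0,0,0.03],[0,0,0.08],[0,0,0.16],[0,0,0.25],[0,0,0.35],[0,0,0.45],[0,0,0.55],[0,0,0.6]], dr=[[0,0,0],[0,0,0],[0,0,0],[0,0,0],[0,0,0],[0,0,0],[0,0,0],[0,0,0]], gripper=[-1,-1,-1,-1,-1,-1,-1,-1])

```text
clock: 4.15
eef_pos: [0.4437, -0.2376, 0.1703]
eef_rot: [[0.993, -0.121, 0.005], [-0.121, -0.993, -0.003], [0.005, 0.002, -1.0]]
wrist_force: [0.7, -0.7, 0.1]
finger_gap: 0.711
grip_force: 65.0
```

Emit:
servo_tool(offset=[[0,0,0],[0,0,0],[0,0,0],[0,0,0],[0,0,0],[0,0,0],[0,0,0],[0,0,0]], dr=[[0,0,0],[0,0,0],[0,0,0],[0,0,0],[0,0,0],[0,0,0],[0,0,0],[0,0,0]], gripper=[-1,-1,-1,-1,-1,-1,-1,-1])

```text
clock: 4.82
eef_pos: [0.4425, -0.237, 0.1659]
eef_rot: [[0.993, -0.121, -0.001], [-0.121, -0.993, 0.0], [-0.001, -0.0, -1.0]]
wrist_force: [-0.5, 0.2, -0.8]
finger_gap: 0.71
grip_force: 65.0
```

Run:
```python
from h import *
s=r.read_state(); c=cap("wrist"); print(s["clock"],s["eef_pos"],s["eef_rot"].round(4).tolist(),s["wrist_force"],s["ft_torque"],s["finger_gap"])
R=s["eef_rot"]; print("cam in tool",R.T@(-c["R"].T@c["t"]-s["eef_pos"]))
cv2.imwrite("pics/e.png",c["frame"])
```

```text
4.8167 [ 0.44250475 -0.2369712   0.16588486] [[0.9926, -0.1212, -0.0007], [-0.1212, -0.9926, 0.0004], [-0.0007, -0.0003, -1.0]] [-0.45783354  0.17365423 -0.77782115] [-0.02379991  0.02231548  0.02472249] 0.7103117486244018
cam in tool [ 0.06514309 -0.00095492 -0.14299588]
```

View pics/e.png

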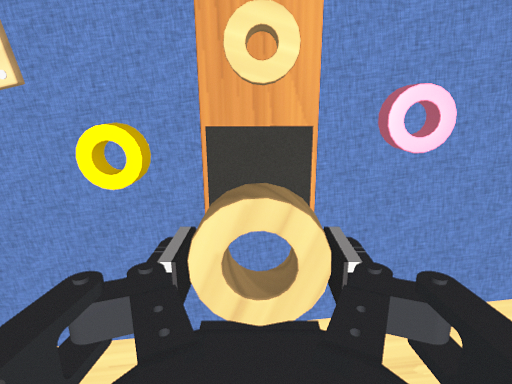

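The wrist view shows the ring held level at about (261,260), with its bore fully visible. Next I move to a spot where the wrist camera sees both the taper and the ring.

Emit:
servo_tool(offset=[[0.01,0.08,0.01],[0.03,0.2,0.02],[0.06,0.34,0.04],[0.09,0.48,0.06],[0.12,0.62,0.08],[0.15,0.76,0.1],[0.17,0.9,0.11],[0.18,0.99,0.12]], dr=[[0,0,0],[0,0,0],[0,0,0],[0,0,0],[0,0,0],[0,0,0],[0,0,0],[0,0,0]], gripper=[-1,-1,-1,-1,-1,-1,-1,-1])

```text
clock: 5.53
eef_pos: [0.488, 0.0135, 0.1969]
eef_rot: [[0.993, -0.119, 0.001], [-0.119, -0.993, 0.001], [0.001, -0.001, -1.0]]
wrist_force: [-0.5, -0.8, 0.0]
finger_gap: 0.708
grip_force: 65.0
```

Emit:
servo_tool(offset=[[0,0.04,0],[0,0.06,0],[0,0.06,0],[0,0.06,0],[0,0.06,0],[0,0.06,0],[0,0.06,0],[0,0.06,0]], dr=[[0,0,0],[0,0,0],[0,0,0],[0,0,0],[0,0,0],[0,0,0],[0,0,0],[0,0,0]], gripper=[-1,-1,-1,-1,-1,-1,-1,-1])

```text
clock: 6.2
eef_pos: [0.4876, 0.0247, 0.1963]
eef_rot: [[0.992, -0.122, -0.0], [-0.122, -0.992, -0.0], [-0.0, 0.0, -1.0]]
wrist_force: [0.0, -0.2, -0.5]
finger_gap: 0.707
grip_force: 65.0
```

Run:
```python
from h import *
old=load("wrist")
s=r.read_state(); c=cap("wrist"); print(s["clock"],s["eef_pos"],s["eef_rot"].round(4).tolist(),s["wrist_force"])
R=s["eef_rot"]; W=cloud(c); T=(W-s["eef_pos"])@R
m=(np.hypot(T[...,0],T[...,1])<.04)&(T[...,2]<.02)&(T[...,2]>-.06)
v=np.zeros(m.shape,bool); v[160:340,170:350]=1; m&=v
zt=np.median(W[m][:,2]); print("top z rel",zt-s["eef_pos"][2])
m2=m&(abs(W[...,2]-zt)<.004)
A=np.c_[T[m2][:,:2],np.ones(m2.sum())]; print("tilt",np.linalg.lstsq(A,T[m2][:,2],rcond=None)[0])
for o in ringfit(c,m2,zt): print("ring in tool",R.T@(np.r_[o[:2],zt]-s["eef_pos"]),o)
# taper
h=(W[...,2]>.02)&(W[...,2]<.12)&(np.hypot(W[...,0]-.594,W[...,1]-.031)<.03)
for lo,hi in((.089,.12),(.074,.083),(.057,.067),(.041,.051),(.02,.035)):
    q=W[h&(W[...,2]>lo)&(W[...,2]<hi)]; print(lo,len(q),q.mean(0) if len(q) else "", circ(q[:,:2],(lo<.08)*{.074:.012,.057:.015,.041:.018,.02:.021}.get(lo,.006)) if len(q)>5 else "")
cv2.imwrite("pics/f.png",c["frame"])
```

```text
6.2 [0.487628   0.02469463 0.19629863] [[0.9925, -0.1225, -0.0001], [-0.1225, -0.9925, -0.0002], [-0.0001, 0.0002, -1.0]] [ 0.02317407 -0.24754197 -0.54143061]
top z rel 0.025810586197812097
tilt [ 0.00463341  0.0008551  -0.025865  ]
ring in tool [ 0.00046758 -0.00086325 -0.02581082] [0.4882 0.0255 0.0309]
ring in tool [ 0.00087682 -0.00081298 -0.02581083] [0.4886 0.0254 0.0153]
0.089 372 [0.59488117 0.02889265 0.09086939] [0.59485629 0.02891395 0.00544658]
0.074 36 [0.58622542 0.02571496 0.07858437] [0.59521048 0.0289532  0.03      ]
0.057 40 [0.58405753 0.02496642 0.06317042] [0.59515402 0.02893297 0.03      ]
0.041 62 [0.58317845 0.02448269 0.04850689] [0.59505113 0.02893538 0.03      ]
0.02 77 [0.58084895 0.02376227 0.03099505] [0.59506252 0.02888699 0.03      ]
```

View pics/f.png

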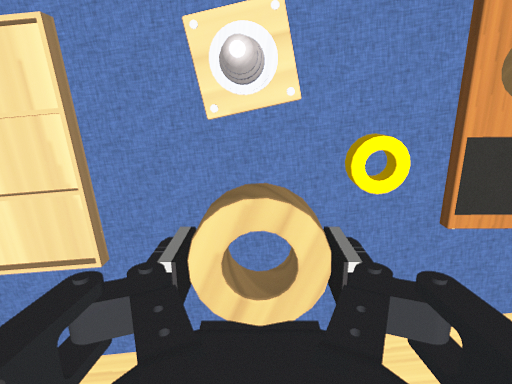

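The taper's nose is at (238,47) with its flange around it, and the ring is at (261,260) in the hand. From wrist measurements the ring needs to move about +106.7 mm in x and +3.4 mm in y. I go over it and look through the bore.

Emit:
servo_tool(offset=[[0.05,0.002,0],[0.12,0.004,0],[0.2,0.006,0],[0.29,0.01,-0.04],[0.37,0.012,-0.12],[0.428,0.014,-0.2],[0.428,0.014,-0.28],[0.428,0.014,-0.34]], dr=[[0,0,0],[0,0,0],[0,0,0],[0,0,0],[0,0,0],[0,0,0],[0,0,0],[0,0,0]], gripper=[-1,-1,-1,-1,-1,-1,-1,-1])

```text
clock: 6.92
eef_pos: [0.5946, 0.0287, 0.1088]
eef_rot: [[0.993, -0.121, -0.003], [-0.121, -0.993, 0.0], [-0.003, 0.0, -1.0]]
wrist_force: [-0.7, 0.2, -0.7]
finger_gap: 0.713
grip_force: 65.0
```

Emit:
servo_tool(offset=[[0,0,0],[0,0,0],[0,0,0],[0,0,0],[0,0,0],[0,0,0],[0,0,0],[0,0,0]], dr=[[0,0,0],[0,0,0],[0,0,0],[0,0,0],[0,0,0],[0,0,0],[0,0,0],[0,0,0]], gripper=[-1,-1,-1,-1,-1,-1,-1,-1])

```text
clock: 7.58
eef_pos: [0.5948, 0.0289, 0.1119]
eef_rot: [[0.993, -0.121, 0.001], [-0.121, -0.993, -0.0], [0.001, 0.0, -1.0]]
wrist_force: [0.4, 0.2, -0.7]
finger_gap: 0.705
grip_force: 65.0
```

```bash
cat > chk.py <<'E'
from h import *
s=r.read_state(); c=cap("wrist"); print(s["clock"],s["eef_pos"].round(4),s["eef_rot"].round(4)[:,2],s["wrist_force"].round(2),s["ft_torque"].round(3))
R=s["eef_rot"]; W=cloud(c); T=(W-s["eef_pos"])@R
v=np.zeros(W.shape[:2],bool); v[160:340,170:350]=1
rel=W[...,2]-s["eef_pos"][2]
m=v&(np.hypot(T[...,0],T[...,1])<.045)&(abs(rel-.026)<.004)
o=ringfit(c,m,np.median(W[m][:,2]))
for q in o: print("ring",q)
n=v&(rel<.02)&(W[...,2]>.05)&(np.hypot(W[...,0]-o[-1][0],W[...,1]-o[-1][1])<.0155)
q=W[n&(W[...,2]<.1)]; print(len(q),"zmax",q[:,2].max() if len(q) else 0)
q=W[n&(W[...,2]>.088)]; print("nose",len(q),q.mean(0).round(4),((q.max(0)+q.min(0))/2).round(4)) if len(q) else 0
cv2.imwrite("pics/g.png",cv2.resize(c["frame"][150:350,160:360],(600,600),interpolation=cv2.INTER_CUBIC))
E
python3 chk.py
```

```text
7.5833 [0.5948 0.0289 0.1119] [ 9.e-04 -1.e-04 -1.e+00] [ 0.4   0.16 -0.65] [-0.026 -0.014  0.028]
ring [0.5953 0.0297 0.0308]
ring [0.5958 0.0296 0.0153]
167 zmax 0.09274842498898637
nose 76 [0.589  0.0301 0.0902] [0.5888 0.0299 0.0904]
```

View pics/g.png

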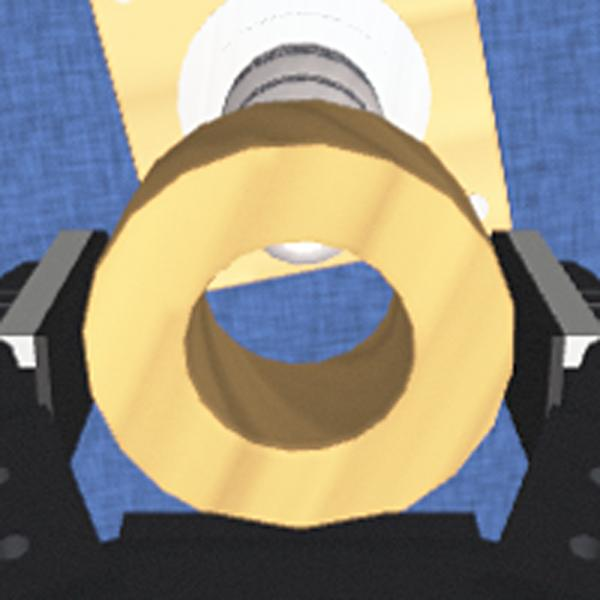

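The taper nose shows through the bore at u≈302 of 600 against a bore centre of u≈300, so it is aligned to within about 0.5 mm. Two dark lines are visible above the ring, part of the taper. I descend slowly, watching the force.

Emit:
servo_tool(offset=[[-0.002,-0.002,-0.01],[-0.002,-0.002,-0.03],[-0.002,-0.002,-0.05],[-0.002,-0.002,-0.07],[-0.002,-0.002,-0.09],[-0.002,-0.002,-0.11],[-0.002,-0.002,-0.13],[-0.002,-0.002,-0.14]], dr=[[0,0,0],[0,0,0],[0,0,0],[0,0,0],[0,0,0],[0,0,0],[0,0,0],[0,0,0]], gripper=[-1,-1,-1,-1,-1,-1,-1,-1])

```text
clock: 8.3
eef_pos: [0.5936, 0.0285, 0.0751]
eef_rot: [[0.993, -0.121, -0.002], [-0.121, -0.993, 0.0], [-0.002, 0.0, -1.0]]
wrist_force: [-0.3, 0.3, -0.1]
finger_gap: 0.711
grip_force: 65.0
```

Emit:
servo_tool(offset=[[0,0,-0.005],[0,0,-0.01],[0,0,-0.015],[0,0,-0.02],[0,0,-0.025],[0,0,-0.03],[0,0,-0.03],[0,0,-0.03]], dr=[[0,0,0],[0,0,0],[0,0,0],[0,0,0],[0,0,0],[0,0,0],[0,0,0],[0,0,0]], gripper=[-1,-1,-1,-1,-1,-1,-1,-1])

```text
clock: 8.97
eef_pos: [0.5942, 0.0284, 0.0689]
eef_rot: [[0.993, -0.121, 0.0], [-0.121, -0.993, -0.0], [0.0, 0.0, -1.0]]
wrist_force: [0.4, 0.6, -1.4]
finger_gap: 0.706
grip_force: 65.0
```

```bash
python3 -c "
from h import *
s=r.read_state();print(s['eef_pos'].round(4),s['wrist_force'].round(2),s['ft_torque'].round(3),s['eef_rot'][:,2].round(4))"
```

```text
[0.5942 0.0284 0.0689] [ 0.41  0.63 -1.36] [-0.002 -0.009 -0.006] [ 3.e-04 -1.e-04 -1.e+00]
```

Emit:
servo_tool(offset=[[0,0,-0.005],[0,0,-0.01],[0,0,-0.015],[0,0,-0.02],[0,0,-0.025],[0,0,-0.03],[0,0,-0.03],[0,0,-0.03]], dr=[[0,0,0],[0,0,0],[0,0,0],[0,0,0],[0,0,0],[0,0,0],[0,0,0],[0,0,0]], gripper=[-1,-1,-1,-1,-1,-1,-1,-1])

```text
clock: 9.63
eef_pos: [0.5947, 0.0283, 0.0615]
eef_rot: [[0.993, -0.121, 0.001], [-0.121, -0.993, -0.0], [0.001, 0.0, -1.0]]
wrist_force: [3.1, -0.1, 0.3]
finger_gap: 0.708
grip_force: 65.1
```

```bash
python3 -c "
from h import *
s=r.read_state();print(s['eef_pos'].round(4),s['wrist_force'].round(2),s['ft_torque'].round(3),s['eef_rot'][:,2].round(4))"
```

```text
[0.5947 0.0283 0.0615] [ 3.06 -0.05  0.34] [-0.105 -0.567  0.015] [ 1.3e-03 -3.0e-04 -1.0e+00]
```

Emit:
servo_tool(offset=[[0,0,-0.004],[0,0,-0.008],[0,0,-0.012],[0,0,-0.016],[0,0,-0.02],[0,0,-0.02],[0,0,-0.02],[0,0,-0.02]], dr=[[0,0,0],[0,0,0],[0,0,0],[0,0,0],[0,0,0],[0,0,0],[0,0,0],[0,0,0]], gripper=[-1,-1,-1,-1,-1,-1,-1,-1])

```text
clock: 10.3
eef_pos: [0.5947, 0.0284, 0.0565]
eef_rot: [[0.993, -0.121, 0.001], [-0.121, -0.993, -0.0], [0.001, 0.0, -1.0]]
wrist_force: [4.5, -0.4, 1.0]
finger_gap: 0.71
grip_force: 65.2
```

```bash
python3 -c "
from h import *
s=r.read_state();print(s['eef_pos'].round(4),s['wrist_force'].round(2),s['ft_torque'].round(3),s['eef_rot'][:,2].round(4))"
```

```text
[0.5947 0.0284 0.0565] [ 4.53 -0.43  0.97] [-0.15  -0.835 -0.003] [ 1.3e-03 -3.0e-04 -1.0e+00]
```

The bore slides over the step-1 part, but there is a +x push of 4.5 N. I shift +x by about 1.5 mm.

Emit:
servo_tool(offset=[[0.002,0,0],[0.004,0,0],[0.006,0,0],[0.006,0,0],[0.006,0,0],[0.006,0,0],[0.006,0,0],[0.006,0,0]], dr=[[0,0,0],[0,0,0],[0,0,0],[0,0,0],[0,0,0],[0,0,0],[0,0,0],[0,0,0]], gripper=[-1,-1,-1,-1,-1,-1,-1,-1])

```text
clock: 10.97
eef_pos: [0.5949, 0.0285, 0.0558]
eef_rot: [[0.993, -0.121, -0.002], [-0.121, -0.993, 0.0], [-0.002, 0.0, -1.0]]
wrist_force: [0.8, -1.0, 0.5]
finger_gap: 0.711
grip_force: 65.1
```

```bash
python3 -c "
from h import *
s=r.read_state();print(s['eef_pos'].round(4),s['wrist_force'].round(2),s['ft_torque'].round(3),s['eef_rot'][:,2].round(4))"
```

```text
[0.5949 0.0285 0.0558] [ 0.82 -0.96  0.54] [-0.123 -0.127  0.015] [-0.0019  0.     -1.    ]
```

Emit:
servo_tool(offset=[[0,0,-0.002],[0,0,-0.004],[0,0,-0.006],[0,0,-0.008],[0,0,-0.01],[0,0,-0.01],[0,0,-0.01],[0,0,-0.01]], dr=[[0,0,0],[0,0,0],[0,0,0],[0,0,0],[0,0,0],[0,0,0],[0,0,0],[0,0,0]], gripper=[-1,-1,-1,-1,-1,-1,-1,-1])

```text
clock: 11.63
eef_pos: [0.5958, 0.0283, 0.0543]
eef_rot: [[0.993, -0.121, 0.001], [-0.121, -0.993, -0.0], [0.001, 0.0, -1.0]]
wrist_force: [-0.6, -1.0, 4.1]
finger_gap: 0.71
grip_force: 65.4
```

```bash
python3 -c "
from h import *
s=r.read_state();print(s['eef_pos'].round(4),s['wrist_force'].round(2),s['ft_torque'].round(3),s['eef_rot'][:,2].round(4))"
```

```text
[0.5958 0.0283 0.0543] [-0.58 -1.    4.1 ] [-0.211  0.074 -0.02 ] [ 5.e-04 -3.e-04 -1.e+00]
```

Emit:
servo_tool(offset=[[0,-0.002,0],[0,-0.002,0],[0,-0.002,-0.002],[0,-0.002,-0.003],[0,-0.002,-0.004],[0,-0.002,-0.005],[0,-0.002,-0.005],[0,-0.002,-0.005]], dr=[[0,0,0],[0,0,0],[0,0,0],[0,0,0],[0,0,0],[0,0,0],[0,0,0],[0,0,0]], gripper=[-1,-1,-1,-1,-1,-1,-1,-1])

```text
clock: 12.3
eef_pos: [0.596, 0.0282, 0.0541]
eef_rot: [[0.993, -0.121, 0.001], [-0.121, -0.993, 0.0], [0.001, -0.0, -1.0]]
wrist_force: [-1.9, 0.1, 8.9]
finger_gap: 0.709
grip_force: 65.9
```

```bash
cat > lines.py <<'E'
from h import *
s=r.read_state();print(s['clock'],s['eef_pos'].round(4),s['wrist_force'].round(2),s['ft_torque'].round(3),s['eef_rot'][:,2].round(4))
c=cap("side"); u,v=proj(c,[.595,.029,.05]).astype(int); print(u,v)
d=cap("scene"); a,b=proj(d,[.595,.029,.05]).astype(int)
f=lambda i,u,v:cv2.resize(i["frame"][v-45:v+35,u-40:u+40],(400,400),interpolation=cv2.INTER_CUBIC)
cv2.imwrite("pics/h.png",np.hstack([f(d,a,b),f(c,u,v)]))
E
python3 lines.py
```

```text
12.3 [0.596  0.0282 0.0541] [-1.92  0.13  8.89] [-0.036  0.343 -0.016] [ 1.2e-03  2.0e-04 -1.0e+00]
235 215
```

View pics/h.png

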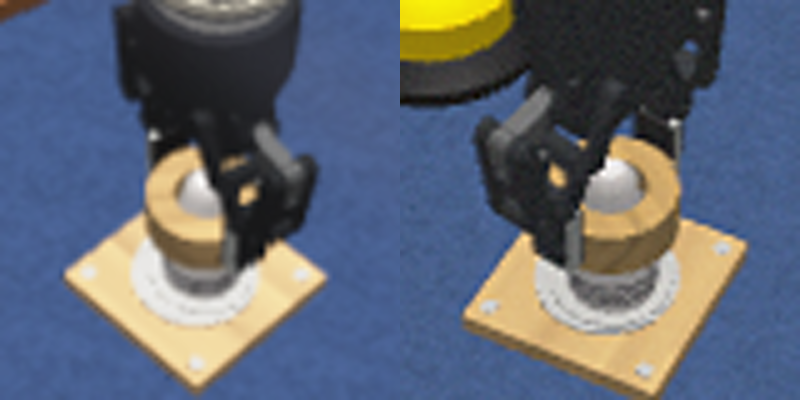

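The ring sits level on the taper, with the lower steps showing below it. It stops at 54 mm under 9 N, which is step 2, matching the 32 mm bore seen earlier. A small centring trim (-0.5 mm x) and a slightly firmer press will confirm it.

Emit:
servo_tool(offset=[[-0.002,0,0],[-0.002,0,0],[-0.002,0,0],[-0.002,0,-0.001],[-0.002,0,-0.002],[-0.002,0,-0.002],[-0.002,0,-0.002],[-0.002,0,-0.002]], dr=[[0,0,0],[0,0,0],[0,0,0],[0,0,0],[0,0,0],[0,0,0],[0,0,0],[0,0,0]], gripper=[-1,-1,-1,-1,-1,-1,-1,-1])

```text
clock: 13.07
eef_pos: [0.596, 0.0282, 0.054]
eef_rot: [[0.993, -0.121, 0.002], [-0.121, -0.993, 0.0], [0.002, -0.0, -1.0]]
wrist_force: [-2.0, 0.1, 9.5]
finger_gap: 0.709
grip_force: 65.9
```

Run:
```python
from h import *
s=r.read_state();print(s['eef_pos'].round(4),s['wrist_force'].round(2),s['ft_torque'].round(3))
# tray from first pictures: outline of raised plywood near expected region
for n in("scene","side"):
    c=load(n); W=cloud(c); z=W[...,2]
    m=(z>.0125)&(z<.03)&(W[...,0]>.3)&(W[...,0]<.72)&(W[...,1]>.11)&(W[...,1]<.42)
    k,_=cv2.findContours(cv2.morphologyEx(m.astype(np.uint8),cv2.MORPH_CLOSE,np.ones((5,5))),cv2.RETR_EXTERNAL,2)
    k=max(k,key=cv2.contourArea); p=W[k[:,0,1],k[:,0,0],:2]; p=W[m&(cv2.drawContours(np.zeros(m.shape,np.uint8),[k],-1,1,-1)>0)][:,:2]
    b=cv2.minAreaRect(p.astype(np.float32)); print(n,b,cv2.boxPoints(b).round(3).tolist())
    pins={"scene":[(570,494),(612,458),(648,425)],"side":[(200,530),(254,573)]}[n]
    for u,v in pins: print("pins",ray(c,u*.64,v*.64,.014).round(3))
```

```text
[0.596  0.0282 0.054 ] [-2.04  0.11  9.53] [ 0.006  0.307 -0.013]
scene ((0.5326203107833862, 0.29649877548217773), (0.1624077707529068, 0.2678177058696747), 87.612548828125) [[0.39500001072883606, 0.22100000083446503], [0.6629999876022339, 0.20999999344348907], [0.6700000166893005, 0.3720000088214874], [0.4020000100135803, 0.382999986410141]]
pins [0.623 0.365 0.014]
pins [0.535 0.369 0.014]
pins [0.45  0.37  0.014]
side ((0.5311141610145569, 0.2946266233921051), (0.16296760737895966, 0.2667982578277588), 87.83072662353516) [[0.39500001072883606, 0.21799999475479126], [0.6610000133514404, 0.20800000429153442], [0.6679999828338623, 0.3709999918937683], [0.4009999930858612, 0.38100001215934753]]
pins [0.618 0.362 0.014]
pins [0.531 0.367 0.014]
```

Home at 54.0 mm under 9.5 N, so step 2 (two lines). The two-pin bay is the middle one, at about (0.532, 0.2845). Next I lift off and carry it there.

Emit:
servo_tool(offset=[[0,0,0.01],[0,0,0.03],[0,0,0.07],[0,0,0.12],[0,0,0.18],[0,0,0.24],[0,0,0.3],[0,0,0.32]], dr=[[0,0,0],[0,0,0],[0,0,0],[0,0,0],[0,0,0],[0,0,0],[0,0,0],[0,0,0]], gripper=[-1,-1,-1,-1,-1,-1,-1,-1])

```text
clock: 13.73
eef_pos: [0.5961, 0.028, 0.1358]
eef_rot: [[0.993, -0.121, 0.004], [-0.121, -0.993, -0.0], [0.004, -0.0, -1.0]]
wrist_force: [0.6, 0.5, -0.4]
finger_gap: 0.709
grip_force: 66.1
```

Emit:
servo_tool(offset=[[-0.02,0.08,0],[-0.05,0.2,0],[-0.09,0.34,0],[-0.13,0.48,0],[-0.17,0.62,0],[-0.21,0.76,0],[-0.24,0.9,0],[-0.26,1.0,0]], dr=[[0,0,0.01],[0,0,0.02],[0,0,0.03],[0,0,0.04],[0,0,0.05],[0,0,0.05],[0,0,0.05],[0,0,0.05]], gripper=[-1,-1,-1,-1,-1,-1,-1,-1])

```text
clock: 14.4
eef_pos: [0.5283, 0.2807, 0.1321]
eef_rot: [[0.999, -0.041, -0.002], [-0.041, -0.999, 0.001], [-0.002, -0.0, -1.0]]
wrist_force: [-0.2, -1.0, -1.4]
finger_gap: 0.71
grip_force: 66.1
```

Emit:
servo_tool(offset=[[0,0.02,0],[0,0.025,0],[0,0.025,0],[0,0.025,0],[0,0.025,0],[0,0.025,0],[0,0.025,0],[0,0.025,0]], dr=[[0,0,0],[0,0,0],[0,0,0],[0,0,0],[0,0,0],[0,0,0],[0,0,0],[0,0,0]], gripper=[-1,-1,-1,-1,-1,-1,-1,-1])

```text
clock: 15.07
eef_pos: [0.5304, 0.2835, 0.1322]
eef_rot: [[0.999, -0.044, -0.0], [-0.044, -0.999, -0.0], [-0.0, 0.0, -1.0]]
wrist_force: [-0.6, -0.2, 0.1]
finger_gap: 0.706
grip_force: 66.1
```

```bash
python3 chk.py | head -3
python3 - <<'E'
from h import *
a=load("wrist")["frame"]; b=cap("side")["frame"]
cv2.imwrite("pics/i.png",np.hstack([cv2.resize(a,(400,300)),cv2.resize(b[230:384,60:265],(400,300),interpolation=cv2.INTER_CUBIC)]))
E
```

```text
15.0667 [0.5304 0.2835 0.1322] [-0.e+00 -1.e-04 -1.e+00] [-0.57 -0.23  0.14] [ 0.03   0.029 -0.003]
ring [0.531  0.2842 0.0309]
ring [0.5314 0.2842 0.0153]
```

View pics/i.png

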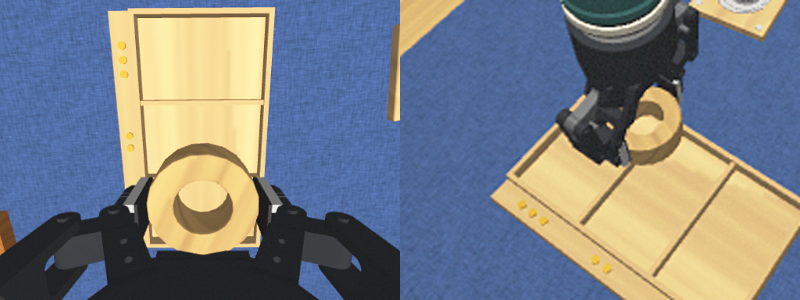

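The ring is above the middle bay, with the two pins at (130,142) in the left view beside it. I lower it in.

Emit:
servo_tool(offset=[[0.004,0,-0.05],[0.004,0,-0.12],[0.004,0,-0.2],[0.004,0,-0.28],[0.004,0,-0.35],[0.004,0,-0.41],[0.004,0,-0.45],[0.004,0,-0.47]], dr=[[0,0,0],[0,0,0],[0,0,0],[0,0,0],[0,0,0],[0,0,0],[0,0,0],[0,0,0]], gripper=[-1,-1,-1,-1,-1,-1,-1,-1])

```text
clock: 15.83
eef_pos: [0.5297, 0.2836, 0.0118]
eef_rot: [[0.999, -0.043, -0.004], [-0.043, -0.999, -0.002], [-0.004, 0.002, -1.0]]
wrist_force: [0.1, -0.1, -0.6]
finger_gap: 0.712
grip_force: 66.1
```

Emit:
servo_tool(offset=[[0,0,-0.008],[0,0,-0.016],[0,0,-0.022],[0,0,-0.028],[0,0,-0.033],[0,0,-0.036],[0,0,-0.036],[0,0,-0.036]], dr=[[0,0,0],[0,0,0],[0,0,0],[0,0,0],[0,0,0],[0,0,0],[0,0,0],[0,0,0]], gripper=[-1,-1,-1,-1,-1,-1,-1,-1])

```text
clock: 16.5
eef_pos: [0.5312, 0.2842, 0.0058]
eef_rot: [[0.999, -0.043, 0.0], [-0.043, -0.999, 0.0], [0.0, -0.0, -1.0]]
wrist_force: [0.7, 0.3, -1.8]
finger_gap: 0.708
grip_force: 66.1
```

Emit:
servo_tool(offset=[[0,0,-0.001],[0,0,-0.002],[0,0,-0.003],[0,0,-0.004],[0,0,-0.005],[0,0,-0.005],[0,0,-0.005],[0,0,-0.005]], dr=[[0,0,0],[0,0,0],[0,0,0],[0,0,0],[0,0,0],[0,0,0],[0,0,0],[0,0,0]], gripper=[-1,-1,-1,-1,-1,-1,-1,-1])

```text
clock: 17.17
eef_pos: [0.5313, 0.2843, 0.0054]
eef_rot: [[0.999, -0.043, 0.001], [-0.043, -0.999, -0.0], [0.001, -0.0, -1.0]]
wrist_force: [-1.7, -1.5, 6.3]
finger_gap: 0.706
grip_force: 66.7
```

On the floor with 6 N. I open and retreat.

Emit:
servo_tool(offset=[[0,0,0.002],[0,0,0.002],[0,0,0.002],[0,0,0.002],[0,0,0.002],[0,0,0.002],[0,0,0.002],[0,0,0.002]], dr=[[0,0,0],[0,0,0],[0,0,0],[0,0,0],[0,0,0],[0,0,0],[0,0,0],[0,0,0]], gripper=[0.5,0.6,0.7,0.8,0.8,0.8,0.8,0.8])

```text
clock: 17.83
eef_pos: [0.5311, 0.2842, 0.0048]
eef_rot: [[0.999, -0.043, -0.0], [-0.043, -0.999, -0.0], [-0.0, 0.0, -1.0]]
wrist_force: [0.3, -0.5, 0.2]
finger_gap: 0.896
grip_force: 0.0
```

Emit:
servo_tool(offset=[[0,0,0.02],[0,0,0.05],[0,0,0.1],[0,0,0.17],[0,0,0.26],[0,0,0.36],[0,0,0.46],[0,0,0.5]], dr=[[0,0,0],[0,0,0],[0,0,0],[0,0,0],[0,0,0],[0,0,0],[0,0,0],[0,0,0]], gripper=[0.8,0.8,0.8,0.8,0.8,0.8,0.8,0.8])

```text
clock: 18.5
eef_pos: [0.5333, 0.2852, 0.1361]
eef_rot: [[0.999, -0.043, 0.009], [-0.043, -0.999, 0.003], [0.008, -0.004, -1.0]]
wrist_force: [-0.0, 0.4, 0.8]
finger_gap: 0.904
grip_force: 0.0
```

Emit:
servo_tool(offset=[[-0.1,0,0.05],[-0.2,0,0.1],[-0.2,0,0.1],[-0.2,0,0.1],[-0.2,0,0.1],[-0.2,0,0.1],[-0.2,0,0.1],[-0.2,0,0.1]], dr=[[0,0,0],[0,0,0],[0,0,0],[0,0,0],[0,0,0],[0,0,0],[0,0,0],[0,0,0]], gripper=[0.8,0.8,0.8,0.8,0.8,0.8,0.8,0.8])

```text
clock: 19.17
eef_pos: [0.4814, 0.2839, 0.1539]
eef_rot: [[0.999, -0.043, -0.001], [-0.043, -0.999, -0.001], [-0.001, 0.001, -1.0]]
wrist_force: [0.0, -0.3, -0.3]
finger_gap: 0.9
grip_force: 0.0
```

Run:
```python
from h import *
c=cap("wrist");W=cloud(c);q=W[(W[...,2]>.026)&(W[...,2]<.04)&(np.hypot(W[...,0]-.531,W[...,1]-.284)<.05)]
print(len(q),np.percentile(q[:,2],[5,50,95]),circ(q[:,:2]))
b=cap("side")["frame"]
cv2.imwrite("pics/j.png",np.hstack([cv2.resize(c["frame"],(400,300)),cv2.resize(b,(400,300))]))
```

```text
3078 [0.02984176 0.03126918 0.03247172] [0.53083788 0.28498272 0.02417405]
```

View pics/j.png

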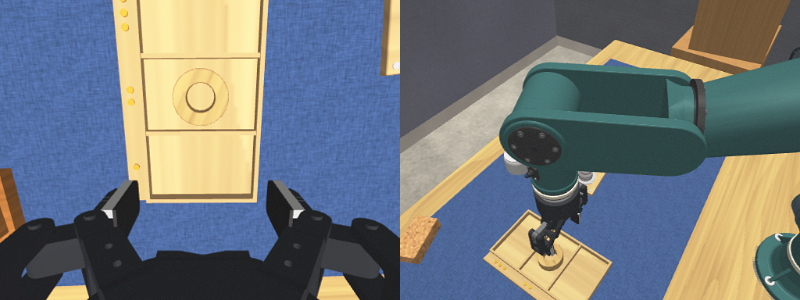

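The ring lies flat in the two-pin bay, at (200,96) in the left view with its top at 31 mm, and the gripper is clear.

```bash
python3 -c "
from plant import r
print(r.hand_in())"
```

```text
the job is handed in; nothing more can be done
None
```

The ring stopped at step 2 (two lines): its rim read 54 mm under a press of about 9.5 N. It now lies flat in the two-pin bay, and I handed the job in at about 19 s; no verdict came back.

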